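Cock the spring tapper and load a dropper bottle

TASK

Get the bench tapper ready: draw its sprung arm back by the handle until the arm just meets the rubber buffer, without forcing it, and ease it gently back until the hair-trigger catch holds it, never letting the arm fly. Then stand the dropper bottle from the tapper's left upright in the tapper's round pocket, fully home, and leave the arm cocked and everything else where it is.

Things in the scene. Friction and masses are not known exactly. Their poses are not given: they have to be found in the camera images.
- tapper: Fixed aluminium plate 230 x 200 x 10 mm carrying a sprung arm, a catch block and a pocket. Origin: centre of its underside, z up. The arm's steel bar (12 mm wide, 44 to 54 mm high, reaching 157 mm from its pivot) points along the tapper's +y at rest and is drawn toward -x. On the catch block are a hook, whose small round thumb plate fires it at about 1 N, and behind the arm a stiff rubber buffer.
- pivot (a point): On the arm's vertical pivot axis, 49 mm up, at (80, -75) mm in the tapper's frame. The catch block lies 80 to 190 mm from it and is lower than 60 mm. Its setting differs every time and is not measured: its hook catches the arm at a striker value somewhere from 0.76 to 1.04 rad, and the buffer meets the arm 0.07 to 0.08 rad (about 9 mm at the handle) beyond that.
- striker (a joint): Angle of the arm, rad: 0 at rest, growing as drawn (counter-clockwise from above). Its spring pulls to 0: 1.8 N at the handle at 0, 5 N at 1.0. Shortly before the catch the hook is pushed aside (up to 5 N more at the handle), then snaps in behind. Let go unhooked or 3 mm short, it flies. Hooked, it stays; pushing the handle toward rest with more than about 8 N makes the hook slip and fire.
- handle (a point): Centre of the top of the arm's upright black handle, a round knob 15 mm in diameter from 60 to 100 mm above the worktop, 115 mm from the pivot axis; it moves with the arm in a level arc.
- pocket (a point): Centre of the floor of the round pocket, 12 mm above the worktop: a grey cup with inside diameter 38 mm, outside 50 mm, its rim 20 mm above this floor. At rest the arm's bar lies across it, so it is free only when the arm is drawn.
- dropper_bottle: Amber dropper bottle with a black dropper top, standing alone on the worktop to the tapper's left (+y), not one of the pair at the back by the tap: body 32 mm in diameter up to 70 mm, shoulder and dropper above to 102 mm. Origin at the centre of its underside, z up. Mass about 70 g.
- cream_pot: Bystander: round cream pot 62 mm in diameter, 35 mm high; origin under its centre.
- tip_rack: Bystander: small white rack of tips, 36 x 90 x 52 mm; origin under its centre.
- gauze: Bystander: flat white gauze pack, 55 x 75 x 12 mm; origin under its centre.
- buffer (a joint): How far the arm has pressed the rubber buffer back along the arm's arc, rad; 0 untouched. Stiff: 0.001 rad takes 0.8 N (0.7 N at the handle). More than 0.025 rad (20 N there, 17 N at the handle on top of the spring's 5 N) counts as forcing it. This reading is coarse (noise about 0.01 rad); the force on the hand is the measure.
Mind the look-alikes: they are no part of the job. Leave any green or turquoise look-alike of the dropper_bottle alone.

How it is judged:
By the outcome, as a careful person would: the job done as asked, in the order asked, and still so for the second after the job is handed in, with the robot touching nothing.
It also fails if it takes over 72 s, if anything falls off the work surface, if the arm or the gripper's body presses on something with over 40 N, if the wrist force passes 120 N, or if a joint passes its speed limit or range.

ROBOT

A 6-joint arm with a two-finger parallel gripper is mounted at the origin on a cart in front of the work surface, level with it; the furniture and walls round the work are solid. World frame = base frame: x ahead of the robot, y to its left, z up, the work surface at z = 0. Lengths are in m, angles in rad, forces in N, time in s.
With the tool pointing down it reaches from about 0.3 to 0.75 m from the base axis. Payload 8.5 kg.
Tool frame: the origin (TCP) lies at the very end of the fingers, on their centre line; the grasp point (between the pads) lies 19 mm behind it; z points along the fingers, y is the line along which they close (so a half turn about z gives the same grasp; the last joint's range is limited). The gripper opens to 85 mm and grips with 20 to 120 N. Pads are 22 mm wide; open, the fingers measure 114 mm over their backs; the gripper's body (76 mm by 85 mm) begins 54 mm behind the grasp point. The pads swing forward as they close: fully open they stand 13 mm farther back than shut.
Start: joints at [-1.345, 0.381, 1.297, -0, 1.464, -0.215], TCP at [0.235, -0.497, 0.231] pointing down, gripper open.
Joint ranges: [-3.11, 3.11], [-0.89, 2.33], [0.22, 2.48], [-1.42, 4.56], [0.17, 2.85], [-2.88, 2.88]. Speed limits (rad/s): [2.39, 2.39, 3.14, 3.14, 3.14, 3.14].

INTERFACE

Orientations are given as a 3x3 rotation matrix whose columns are the frame's x, y, z axes.
In Python, from rig import telemetry, cams, order gives the robot as it stands.
- The arm moves only by the tool carry_out, never from a script. Its argument "commands" is one flat list of numbers, 5 for each row, row after row: the opening, from 0 (shut) to 1 (fully open), then the shift along the tool's x, y, z in a scale on which 1.0 is 0.3 m, then the turn about the tool's z in shares of 45 degrees (1.0 is 45 degrees). In form: [claw, x, y, z, spin, claw, x, y, z, spin, ...]. A call has 1 to 5 rows; each row is the pose to reach, as a shift and turn from the pose commanded when the call began, along the tool's axes at that moment; what a row does not reach only later rows make up. A row lasts 1/10 s, in which the tool goes at most 50 mm and 8.59 degrees, less where a joint would pass 70% of its speed; a pose out of reach is approached as far as the arm can. A shift or turn number past 1, either way, is cut back to 1. A call with a gripper value outside its range is refused whole. The fingers move at their own pace and stop on an object; the grip force is fixed at half the most. Time passes only in rows, so rows that repeat a pose let the fingers close. It gives the time, the measured TCP pose, the force, the opening and the grip force at its end, in the units of the state.
- telemetry.read_state(): the state, without advancing time (a new reading comes with each control period).
- cams.grab_frame(name): name is "scene" or "top" or "wrist"; returns a dict with "img" (420x560x3 uint8, blue, green, red), "z_map" (420x560 float32, m along the optical axis (not along the pixel's ray), 0 where there is no reading), "intrinsics" (3x3 intrinsics, pixels), "world_from_camera" (4x4, takes a point from camera to world coordinates); the wrist camera has in their place "tool_from_camera" (4x4, takes a point from camera to tool coordinates, whose origin is the TCP and whose axes are the flange's). Camera axes: x right, y down, z forward; pixel columns grow to the right and rows downward; lengths in m; the calibration is good to about 2 mm. A picture is of the moment at which its call begins: read the wrist's pose just before it.
- order.sign_off(): hands the job in; it is judged then, once.
The state is a dict: "time": time; "joint_pos": joint angles; "joint_vel": joint speeds; "joint_efforts": joint torques, N m; "tcp_pos": TCP position; "tool_rot": TCP orientation; "ft_force": force on the tool from outside, world axes, zero at the start; "ft_torque": the same for the moment, N m; "gripper_width": opening from 0.0 (shut) to 1.0 (fully open); "grip_force": force on a finger pad.
Only numpy, scipy, OpenCV 4.12 (cv2) and the standard library are available. Lean on these libraries where they do the work, as an engineer would, in place of code of your own. Each camera call takes 0.05 s, during which the arm holds its last target. There are 200 camera calls.

## Working session

There is one attempt and no reset: what is moved stays moved. The work goes in short steps, Python scripts to look and compute and a tool call to move; the robot and the scene stay as the last step left them, time stands still between calls to the robot, and variables do not carry over. Pictures are saved under pics/ and viewed, at most 10 in all, crops included, and the job is handed in when it is done.

Besides the shell and the picture viewer there is one more tool, called after ">>>" as name(argument=value, ...) on one line, values as JSON. carry_out: Moves the arm, as the interface text tells. Its arguments: {"type":"object","properties":{"commands":{"type":"array"}},"required":["commands"]}

```bash
mkdir -p pics; ls; cat > h.py <<'E'
import numpy as np, cv2
from rig import telemetry, cams, order
def grab(n):
    s=telemetry.read_state(); f=cams.grab_frame(n)
    if n=="wrist":
        T=np.eye(4);T[:3,:3]=np.array(s["tool_rot"]);T[:3,3]=s["tcp_pos"];f["W"]=T@np.array(f["tool_from_camera"])
    else: f["W"]=np.array(f["world_from_camera"])
    f["K"]=np.array(f["intrinsics"]);return f
def ray(f,u,v):
    d=f["W"][:3,:3]@np.linalg.inv(f["K"])@np.array([u,v,1.]);return f["W"][:3,3],d
def onz(f,u,v,z):
    o,d=ray(f,u,v);return o+d*(z-o[2])/d[2]
def dep(f,u,v):
    o,d=ray(f,u,v);return o+d*f["z_map"][int(round(v)),int(round(u))]
def cloud(f):
    v,u=np.mgrid[:420,:560];p=np.stack([u,v,np.ones_like(u)],-1)@np.linalg.inv(f["K"]).T*f["z_map"][...,None]
    return p@f["W"][:3,:3].T+f["W"][:3,3]
def st():
    s=telemetry.read_state();print({k:np.round(s[k],4).tolist() for k in ["time","joint_pos","tcp_pos","tool_rot","ft_force","gripper_width","grip_force"]})
E
python3 - <<'E'
from h import *
for n in ["scene","top"]:
    f=grab(n);cv2.imwrite(f"pics/{n}0.png",f["img"]);print(n,f["K"].round(1).tolist(),f["W"].round(3).tolist())
    np.savez(f"{n}0.npz",**{k:f[k] for k in ["img","z_map","K","W"]})
st()
print(telemetry.read_state().keys())
E
```

```text
pics
scene [[502.1, 0.0, 277.7], [0.0, 502.1, 212.7], [0.0, 0.0, 1.0]] [[-0.558, -0.617, 0.555, -0.041], [-0.83, 0.404, -0.385, 0.338], [0.013, -0.675, -0.738, 0.881], [0.0, 0.0, 0.0, 1.0]]
top [[524.4, 0.0, 288.7], [0.0, 524.4, 209.1], [0.0, 0.0, 1.0]] [[0.002, -0.995, 0.096, 0.436], [-1.0, -0.002, 0.003, -0.073], [-0.003, -0.096, -0.995, 1.193], [0.0, 0.0, 0.0, 1.0]]
{'time': 0.1, 'joint_pos': [-1.3453, 0.3812, 1.2982, -0.0, 1.4636, -0.2153], 'tcp_pos': [0.2346, -0.4972, 0.2308], 'tool_rot': [[0.9044, 0.4267, -0.0003], [0.4267, -0.9044, 0.0013], [0.0003, -0.0013, -1.0]], 'ft_force': [0.1509, 0.2404, -0.4606], 'gripper_width': 1.0013, 'grip_force': 0.0}
dict_keys(['time', 'joint_pos', 'joint_vel', 'joint_efforts', 'tcp_pos', 'tool_rot', 'ft_force', 'ft_torque', 'grip_force', 'gripper_width'])
```

View pics/scene0.png

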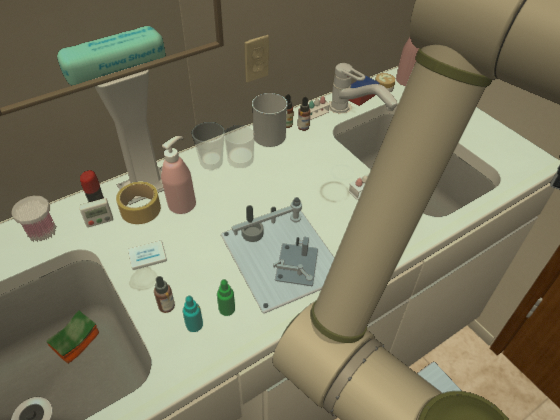

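View pics/top0.png

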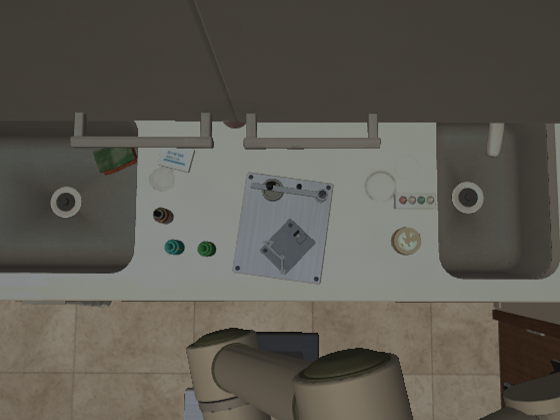

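The scene view shows these candidates:
- The amber bottle stands alone at scene (164,295), top (163,215).
- The look-alikes are teal at scene (193,314), green at scene (227,298), and an amber pair by the tap at scene (289,110) and (304,115).
- I choose the lone amber bottle on the tapper's left.
- In the top view, the tapper's plate is around (285,228), the handle near (270,186), the pivot near (321,194) and the catch block near (288,246).

```bash
python3 - <<'E'
from h import *
F={n:dict(np.load(f"{n}0.npz")) for n in ["scene","top"]}
t=F["top"];s=F["scene"]
a=cv2.resize(t["img"][160:300,140:350],None,fx=3.8,fy=3.8,interpolation=cv2.INTER_CUBIC)[:, :]
b=cv2.resize(s["img"][190:330,130:350],None,fx=3.6,fy=3.6,interpolation=cv2.INTER_CUBIC)
cv2.imwrite("pics/topc.png",a);cv2.imwrite("pics/scc.png",b)
for n,f in F.items():
    c=cloud(f); hsv=cv2.cvtColor(f["img"],cv2.COLOR_BGR2HSV)
    z=c[...,2]
    roi=(c[...,0]>.25)&(c[...,0]<.65)&(c[...,1]>-.25)&(c[...,1]<.3)
    m=(roi&(z>.02)&(z<.13)&(f["z_map"]>0)).astype(np.uint8)
    k,l,st_,ce=cv2.connectedComponentsWithStats(m)
    for i in range(1,k):
        if st_[i,4]>25:
            p=c[l==i];top=p[p[:,2]>p[:,2].max()-.012]
            print(n,ce[i].round(),st_[i,4],"zmax",p[:,2].max().round(3),"top",top.mean(0).round(4),"col",f["img"][l==i].mean(0).round())
# plate
c=cloud(t);m=((c[...,2]>.006)&(c[...,2]<.014)&(c[...,1]>-.25)&(c[...,1]<.12)&(c[...,0]>.28)&(c[...,0]<.62)).astype(np.uint8)
m=cv2.morphologyEx(m,cv2.MORPH_OPEN,np.ones((3,3)))
cn=max(cv2.findContours(m,0,2)[0],key=cv2.contourArea);r=cv2.minAreaRect(cn);bx=cv2.boxPoints(r)
print(r);print([(q.round(1).tolist(),onz(t,*q,.01).round(4).tolist()) for q in bx])
E
```

```text
scene [265. 218.] 841 zmax 0.102 top [ 0.5914 -0.0258  0.0977] col [105. 117. 111.]
scene [303. 244.] 139 zmax 0.06 top [ 0.4835 -0.0914  0.0547] col [ 96. 103.  96.]
scene [292. 268.] 239 zmax 0.045 top [ 0.4476 -0.0391  0.0394] col [124. 135. 126.]
scene [163. 293.] 444 zmax 0.102 top [0.53   0.2109 0.0972] col [69. 85. 93.]
scene [225. 296.] 429 zmax 0.102 top [0.4573 0.1129 0.0968] col [ 61. 109.  60.]
scene [191. 312.] 454 zmax 0.103 top [0.4612 0.184  0.097 ] col [ 99. 115.  54.]
top [287. 190.] 698 zmax 0.105 top [ 0.5927 -0.0276  0.0995] col [82. 82. 79.]
top [162. 216.] 241 zmax 0.103 top [0.5322 0.2089 0.0981] col [39. 45. 52.]
top [300. 237.] 100 zmax 0.062 top [ 0.4852 -0.0932  0.0557] col [74. 72. 68.]
top [173. 247.] 236 zmax 0.106 top [0.4631 0.1826 0.0994] col [67. 73. 36.]
top [276. 255.] 173 zmax 0.048 top [ 0.4476 -0.0404  0.0413] col [102. 100.  95.]
top [206. 249.] 219 zmax 0.103 top [0.4591 0.1113 0.0983] col [42. 70. 38.]
top [222. 330.] 35 zmax 0.13 top [0.296  0.0581 0.1252] col [19. 25. 26.]
((282.0805358886719, 231.66629028320312), (88.13114166259766, 93.93822479248047), 7.853313446044922)
[([232.0, 272.20001220703125], [0.408, 0.0574, 0.01]), ([244.8000030517578, 179.10000610351562], [0.6188, 0.0308, 0.01]), ([332.20001220703125, 191.1999969482422], [0.5915, -0.168, 0.01]), ([319.29998779296875, 284.20001220703125], [0.3818, -0.1382, 0.01])]
```

View pics/topc.png

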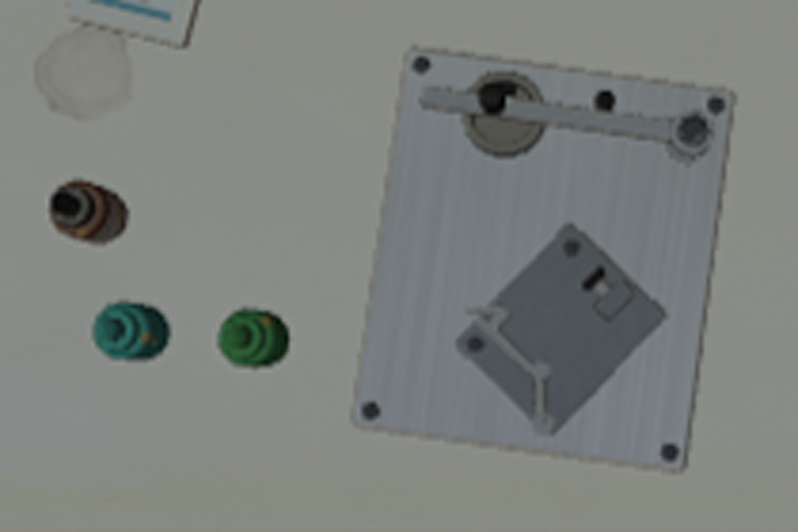

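View pics/scc.png

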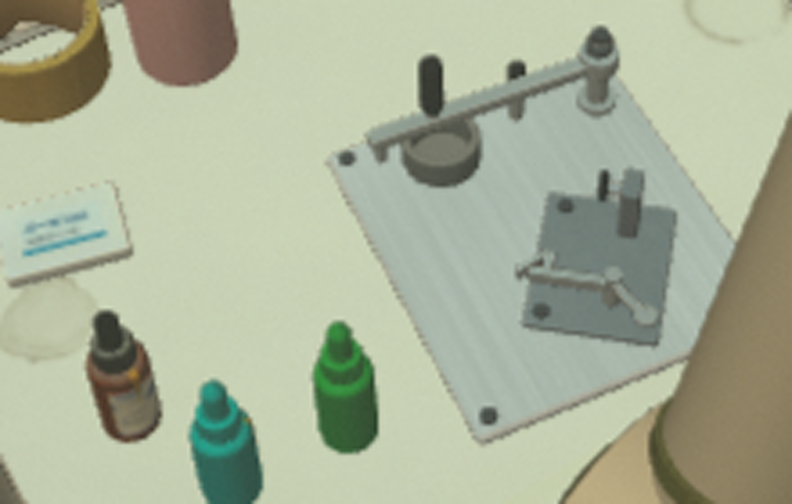

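```bash
python3 - <<'E'
from h import *
F={n:dict(np.load(f"{n}0.npz")) for n in ["scene","top"]}
t=F["top"];s=F["scene"]
C=[(410,47),(735,93),(687,470),(352,428)]
P=np.array([onz(t,140+a/3.8,160+b/3.8,.01) for a,b in C])
print("corners",P.round(4).tolist())
mod=np.array([(.115,.1),(.115,-.1),(-.115,-.1),(-.115,.1)])
M,_=cv2.estimateAffinePartial2D(mod,P[:,:2].copy());
th=np.arctan2(M[1,0],M[0,0]);c0=P[:,:2].mean(0);print("scale",np.hypot(M[0,0],M[1,0]),"th",th,"c",c0)
S=[(328,160),(481,443)]
print("scene corners",[onz(s,130+a/3.6,190+b/3.6,.01).round(4).tolist() for a,b in S])
R=np.array([[np.cos(th),-np.sin(th)],[np.sin(th),np.cos(th)]])
loc=lambda p:(R.T@(p[:2]-c0)*1000).round(1)
def two(a,b):
    o1,d1=ray(t,140+a[0]/3.8,160+a[1]/3.8);o2,d2=ray(s,130+b[0]/3.6,190+b[1]/3.6)
    A=np.stack([d1,-d2],1);x=np.linalg.lstsq(A,o2-o1,rcond=None)[0];p=o1+d1*x[0];q=o2+d2*x[1];return (p+q)/2,np.linalg.norm(p-q)
for n,a,b in [("handle top",(492,93),(430,60)),("pivot top",(692,130),(600,35)),("cup",(505,115),(441,143)),("buffer",(593,279),(603,185)),("block post",(612,298),(632,172)),("hooktip",(473,311),(522,269)),("thumb",(543,425),(645,315)),("bottle top",(66,205),(106,317)),("cornerTL",(410,47),(328,160))]:
    p,e=two(a,b);l=loc(p);v=l-np.array([80,-75]);print(n,p.round(4),"gap",e.round(4),"loc",l,"r",np.hypot(*v).round(1),"ang",np.arctan2(-v[0],v[1]).round(3))
print("pivot world",R@[.08,-.075]+c0,"handle world",R@[.08,.04]+c0)
# cup rim centre at z=.032 by top
print("cup", onz(t,140+505/3.8,160+115/3.8,.032), loc(onz(t,140+505/3.8,160+115/3.8,.032)))
# dark handle top from depth
for n,f in F.items():
    c=cloud(f)
    for nm,cen in [("handle",(.61,.0)),("bottle",(.53,.21))]:
        m=(np.hypot(c[...,0]-cen[0],c[...,1]-cen[1])<.04)&(c[...,2]>.085)&(c[...,2]<.12);print(n,nm,m.sum(),c[m].mean(0).round(4),np.percentile(c[m][:,2],90).round(4))
    m=(np.hypot(c[...,0]-.53,c[...,1]-.21)<.04)&(c[...,2]>.02)&(c[...,2]<.06);print(n,"bottle body",c[m].min(0).round(4),c[m].max(0).round(4))
E
```

```text
corners [[0.6343, 0.024, 0.01], [0.6068, -0.171, 0.01], [0.383, -0.1415, 0.01], [0.407, 0.056, 0.01]]
scale 0.9897389974384815 th -0.1333679107529756 c [ 0.50779192 -0.05813431]
scene corners [[0.6289, 0.0278, 0.01], [0.405, 0.058, 0.01]]
handle top [ 0.5937 -0.0289  0.1   ] gap 0.0004 loc [81.3 40.4] r 115.4 ang -0.011
pivot top [ 0.5767 -0.1413  0.0723] gap 0.0001 loc [ 79.3 -73.3] r 1.8 ang 0.391
cup [ 0.5918 -0.0334  0.0234] gap 0.0008 loc [79.9 35.7] r 110.7 ang 0.001
buffer [ 0.4934 -0.0856  0.0478] gap 0.0001 loc [-10.7 -29.2] r 101.6 ang 1.103
block post [ 0.4815 -0.0966  0.0648] gap 0.0009 loc [-21.  -41.6] r 106.4 ang 1.251
hooktip [ 0.4753 -0.0161  0.0363] gap 0.0004 loc [-37.8  37.4] r 162.8 ang 0.809
thumb [ 0.41   -0.0567  0.0362] gap 0.0009 loc [-97.2 -11.6] r 188.2 ang 1.227
bottle top [0.532  0.2076 0.0959] gap 0.0028 loc [-11.4 266.6] r 353.6 ang 0.261
cornerTL [0.6358 0.0247 0.0011] gap 0.0002 loc [115.9  99.1] r 177.8 ang -0.203
pivot world [ 0.57710852 -0.14310611] handle world [ 0.59240041 -0.02912735]
cup [ 0.59035865 -0.03402788  0.032     ] [78.6 34.9]
scene handle 59 [ 0.591  -0.0255  0.0954] 0.1012
scene bottle 53 [0.5297 0.211  0.0953] 0.1005
scene bottle body [0.5143 0.194  0.0204] [0.543  0.2269 0.06  ]
top handle 42 [ 0.5925 -0.0276  0.0991] 0.1019
top bottle 36 [0.5322 0.2086 0.0974] 0.1016
top bottle body [0.516  0.1931 0.0201] [0.5477 0.2205 0.06  ]
```

The crops confirm the amber bottle at top crop (90,212) and scene crop (122,380). They also show the handle at (492,93), the cup at (505,115), the buffer at (593,279) and the thumb plate at (543,425). I'll now move toward the handle hover.

Careful with the scale: shifts go in shares of 0.3 m and turns go in shares of 45 degrees. That gives: 0.22 m / 0.3 = 0.7333, 0.088 m / 0.3 = 0.2933, -0.5 rad / 0.7854 = -0.6366.

>>> carry_out(commands=[1,0.1467,-0.0767,0.0133,-0.1273,1,0.2933,-0.1533,0.0267,-0.2546,1,0.44,-0.23,0.04,-0.382,1,0.5867,-0.3067,0.0533,-0.5093,1,0.7333,-0.3833,0.0667,-0.6366])

```text
time: 0.6
tcp_pos: [0.3853, -0.2977, 0.211]
tool_rot: [[0.586, 0.81, -0.0], [0.81, -0.586, 0.0], [0.0, -0.0, -1.0]]
ft_force: [0.7, -0.3, -0.1]
gripper_width: 1.001
grip_force: 0.0
```

```bash
cat >> h.py <<'E'
PIV=np.array([.577,-.1428]); TH=-.134
def go(x,y,z,phi):
    s=telemetry.read_state();R=np.array(s["tool_rot"]);p=np.array(s["tcp_pos"]);f=np.arctan2(R[1,0],R[0,0])
    d=R.T@(np.array([x,y,z])-p);print("t",round(s["time"],2),"tcp",p.round(4),"phi",f.round(3),"z-axis",R[:,2].round(4),"F",np.round(s["ft_force"],1),"w",np.round(s["gripper_width"],3),"grip",np.round(s["grip_force"],1),"-> shift",d.round(4),"spin",round(-(phi-f),3))
E
python3 -c "
from h import *
go(.593,-.0285,.19,1.437)"
```

```text
t 0.6 tcp [ 0.3853 -0.2977  0.211 ] phi 0.945 z-axis [-2.e-04  4.e-04 -1.e+00] F [ 0.7 -0.3 -0.1] w 1.001 grip 0.0 -> shift [0.3398 0.0105 0.0211] spin -0.492
```

To row units: 0.22 m / 0.3 = 0.7333, 0.18 m / 0.3 = 0.6, -0.49 rad / 0.7854 = -0.6239.

>>> carry_out(commands=[1,0.15,0.0033,0.01,-0.1273,1,0.3,0.01,0.02,-0.2546,1,0.45,0.0133,0.03,-0.382,1,0.6,0.02,0.04,-0.5093,0.8,0.7333,0.0233,0.0467,-0.6239])

```text
time: 1.1
tcp_pos: [0.5207, -0.1239, 0.1969]
tool_rot: [[0.135, 0.991, -0.001], [0.991, -0.135, 0.0], [0.0, -0.001, -1.0]]
ft_force: [0.6, -0.0, -0.6]
gripper_width: 0.855
grip_force: 0.0
```

```bash
python3 -c "
from h import *
go(.593,-.0285,.17,1.437)
f=grab('wrist');cv2.imwrite('pics/w1.png',f['img']);print(f['W'].round(3).tolist())
np.savez('w1.npz',**{k:f[k] for k in ['img','z_map','K','W']})
d=f['W'].copy()
for p in [(.593,-.0285,.1),(.577,-.143,.07),(.592,-.033,.032)]:
  q=f['K']@(d[:3,:3].T@(np.array(p)-d[:3,3]));print(q[:2]/q[2])
"
```

```text
t 1.1 tcp [ 0.5207 -0.1239  0.1969] phi 1.435 z-axis [-6.e-04  4.e-04 -1.e+00] F [ 0.6 -0.  -0.6] w 0.855 grip 0.0 -> shift [0.1043 0.0588 0.0269] spin -0.002
[[0.991, -0.128, -0.043, 0.531], [-0.135, -0.945, -0.298, -0.047], [-0.002, 0.301, -0.954, 0.34], [0.0, 0.0, 0.0, 1.0]]
[357.53931591  82.95350506]
[339.91375169 214.67087218]
[339.42630585  96.20535648]
```

View pics/w1.png

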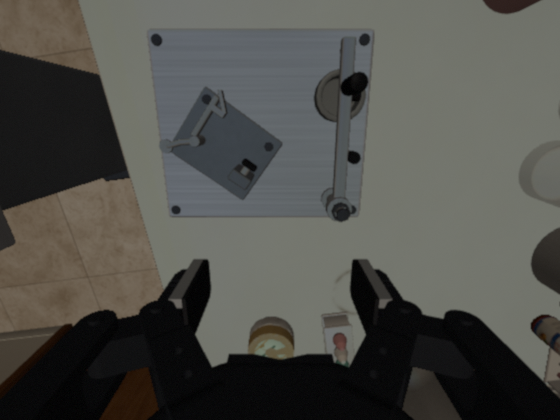

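The wrist view shows the handle top at (357,82), the pivot at (340,212), the cup at (340,96), the buffer pad at (249,165) and the hook tip at (223,100). All match the earlier estimates.

To row units: 0.104 m / 0.3 = 0.3467, 0.059 m / 0.3 = 0.1967.

>>> carry_out(commands=[0.5,0.1167,0.0667,0.03,0,0.5,0.2333,0.1333,0.06,0,0.5,0.3467,0.1967,0.09,0,0.5,0.3467,0.1967,0.15,0,0.5,0.3467,0.1967,0.2,0])

```text
time: 1.65
tcp_pos: [0.5928, -0.03, 0.1359]
tool_rot: [[0.138, 0.99, -0.001], [0.99, -0.138, 0.0], [0.0, -0.001, -1.0]]
ft_force: [0.0, -0.4, -0.2]
gripper_width: 0.501
grip_force: 0.0
```

```bash
python3 -c "
from h import *
f=dict(np.load('w1.npz'))
R=np.array([[np.cos(TH),-np.sin(TH)],[np.sin(TH),np.cos(TH)]])
for n,u,v,z in [('bufpad far',254,161,.049),('bufpad c',249,165,.049),('pad left',243,170,.049),('hook tip',223,93,.04),('hook tip2',222,112,.04),('cup',340,96,.032),('handle',357,82,.1),('pivot',340,212,.07)]:
  p=onz(f,u,v,z);l=R.T@(p[:2]-PIV)*1000;print(n,p.round(4),'rel',l.round(1),'r',np.hypot(*l).round(1),'ang',np.arctan2(-l[0],l[1]).round(3))
go(.593,-.0285,.067,1.437)
"
```

```text
bufpad far [ 0.4997 -0.0825  0.049 ] rel [-84.7  49.4] r 98.0 ang 1.043
bufpad c [ 0.494  -0.0858  0.049 ] rel [-89.8  45.4] r 100.6 ang 1.103
pad left [ 0.4872 -0.09    0.049 ] rel [-96.   40.4] r 104.2 ang 1.173
hook tip [ 0.4796 -0.0153  0.04  ] rel [-113.5  113.3] r 160.4 ang 0.786
hook tip2 [ 0.4753 -0.0322  0.04  ] rel [-115.5   96. ] r 150.2 ang 0.878
cup [ 0.5926 -0.0329  0.032 ] rel [  0.8 111. ] r 111.0 ang -0.007
handle [ 0.5926 -0.0278  0.1   ] rel [1.000e-01 1.161e+02] r 116.1 ang -0.001
pivot [ 0.5773 -0.1403  0.07  ] rel [-0.1  2.6] r 2.6 ang 0.022
t 1.65 tcp [ 0.5928 -0.03    0.1359] phi 1.433 z-axis [-1.2e-03  3.0e-04 -1.0e+00] F [ 0.  -0.4 -0.2] w 0.501 grip 0.0 -> shift [0.0015 0.     0.0689] spin -0.004
```

To row units: 0.069 m / 0.3 = 0.23, 0.001 m / 0.3 = 0.0033.

>>> carry_out(commands=[0.5,0.0033,0,0.1167,0,0.5,0.0033,0,0.23,0,0.5,0.0033,0,0.23,0,0.25,0.0033,0,0.23,0,0.25,0.0033,0,0.23,0])

```text
time: 2.15
tcp_pos: [0.5938, -0.0305, 0.0702]
tool_rot: [[0.14, 0.99, 0.003], [0.99, -0.14, -0.001], [-0.0, 0.003, -1.0]]
ft_force: [0.3, -0.2, 0.2]
gripper_width: 0.257
grip_force: 0.0
```

>>> carry_out(commands=[0,0,0,0,0,0,0,0,0,0,0,0,0,0,0,0,0,0,0,0])

```text
time: 2.55
tcp_pos: [0.594, -0.0304, 0.0703]
tool_rot: [[0.14, 0.99, 0.004], [0.99, -0.14, -0.001], [-0.0, 0.004, -1.0]]
ft_force: [1.3, -0.0, 7.1]
gripper_width: 0.154
grip_force: 58.6
```

To row units: -0.034 m / 0.3 = -0.1133, -0.0273 m / 0.3 = -0.091, -0.24 rad / 0.7854 = -0.3056.

>>> carry_out(commands=[0,-0.0007,-0.023,0,-0.0764,0,-0.0027,-0.046,0,-0.1528,0,-0.0063,-0.0687,0,-0.2292,0,-0.011,-0.091,0,-0.3056,0,-0.017,-0.1133,0,-0.382])

```text
time: 3.05
tcp_pos: [0.5599, -0.0309, 0.0703]
tool_rot: [[-0.162, 0.987, 0.005], [0.987, 0.162, -0.001], [-0.002, 0.005, -1.0]]
ft_force: [3.9, -1.1, 4.8]
gripper_width: 0.151
grip_force: 58.7
```

```bash
cat >> h.py <<'E'
def arm():
    s=telemetry.read_state();R=np.array(s["tool_rot"]);p=np.array(s["tcp_pos"])
    # grasp point is 19 mm behind the TCP
    g=p-.019*R[:,2];v=g[:2]-PIV;a=np.arctan2(v[1],v[0]);F=np.array(s["ft_force"]);u=v/np.hypot(*v);t=np.array([-u[1],u[0]])
    print("t",round(s["time"],2),"striker",round(a-(np.pi/2+TH),4),"r",np.hypot(*v).round(4),"phi-yaw",round(np.arctan2(R[1,0],R[0,0])-a,3),"z",p[2].round(4),"F rad,tan,z",(F[:2]@u).round(2),(F[:2]@t).round(2),F[2].round(2),"Tz",np.round(s["ft_torque"],2),"w",np.round(s["gripper_width"],3))
E
python3 -c "
from h import *
arm()"
```

```text
t 3.05 striker 0.2862 r 0.1132 phi-yaw 0.01 z 0.0703 F rad,tan,z -1.66 -3.74 4.79 Tz [-0.24 -0.35  0.05] w 0.151
```

To row units: -0.034 m / 0.3 = -0.1133, -0.0273 m / 0.3 = -0.091, -0.24 rad / 0.7854 = -0.3056.

>>> carry_out(commands=[0,-0.0007,-0.023,0,-0.0764,0,-0.0027,-0.046,0,-0.1528,0,-0.0063,-0.0687,0,-0.2292,0,-0.011,-0.091,0,-0.3056,0,-0.017,-0.1133,0,-0.382])

```text
time: 3.55
tcp_pos: [0.5276, -0.0416, 0.0703]
tool_rot: [[-0.446, 0.895, 0.006], [0.895, 0.446, -0.002], [-0.004, 0.005, -1.0]]
ft_force: [5.5, -0.6, 6.0]
gripper_width: 0.157
grip_force: 58.6
```

```bash
python3 -c "
from h import *
arm()"
```

```text
t 3.55 striker 0.5888 r 0.1127 phi-yaw 0.008 z 0.0703 F rad,tan,z -2.94 -4.73 5.97 Tz [-0.18 -0.7   0.04] w 0.157
```

To row units: -0.0171 m / 0.3 = -0.057, -0.0103 m / 0.3 = -0.0343, -0.15 rad / 0.7854 = -0.191.

>>> carry_out(commands=[0,0.0007,-0.0113,0,-0.0382,0,0.0007,-0.023,0,-0.0764,0,0,-0.0343,0,-0.1146,0,-0.0007,-0.0457,0,-0.1528,0,-0.0017,-0.057,0,-0.191])

```text
time: 4.05
tcp_pos: [0.5133, -0.0503, 0.0703]
tool_rot: [[-0.574, 0.819, 0.008], [0.819, 0.574, -0.003], [-0.007, 0.005, -1.0]]
ft_force: [7.2, -4.6, 2.9]
gripper_width: 0.155
grip_force: 58.4
```

```bash
python3 -c "
from h import *
arm()"
```

```text
t 4.05 striker 0.7375 r 0.1125 phi-yaw 0.008 z 0.0703 F rad,tan,z -7.87 -3.26 2.86 Tz [-0.55 -1.06 -0.01] w 0.155
```

To row units: -0.0068 m / 0.3 = -0.0227, -0.0054 m / 0.3 = -0.018, -0.06 rad / 0.7854 = -0.0764.

>>> carry_out(commands=[0,-0.002,-0.0047,0,-0.0153,0,-0.0033,-0.009,0,-0.0306,0,-0.004,-0.0137,0,-0.0458,0,-0.004,-0.018,0,-0.0611,0,-0.004,-0.0227,0,-0.0764])

```text
time: 4.55
tcp_pos: [0.5079, -0.0544, 0.0703]
tool_rot: [[-0.621, 0.784, 0.007], [0.784, 0.621, -0.002], [-0.005, 0.004, -1.0]]
ft_force: [5.4, 0.4, 6.4]
gripper_width: 0.149
grip_force: 58.7
```

```bash
python3 -c "
from h import *
arm()"
```

```text
t 4.55 striker 0.7978 r 0.1123 phi-yaw 0.006 z 0.0703 F rad,tan,z -3.01 -4.56 6.42 Tz [ 0.15 -0.7  -0.03] w 0.149
```

To row units: -0.004 m / 0.3 = -0.0133, -0.002 m / 0.3 = -0.0067, -0.036 rad / 0.7854 = -0.0458.

>>> carry_out(commands=[0,-0.0003,-0.0033,0,-0.0115,0,-0.0007,-0.0067,0,-0.0229,0,-0.001,-0.01,0,-0.0344,0,-0.0013,-0.0133,0,-0.0458,0,-0.0013,-0.0133,0,-0.0458])

```text
time: 5.05
tcp_pos: [0.5053, -0.0566, 0.0703]
tool_rot: [[-0.649, 0.761, 0.007], [0.761, 0.649, -0.001], [-0.005, 0.005, -1.0]]
ft_force: [7.2, 4.7, 6.8]
gripper_width: 0.153
grip_force: 58.8
```

```bash
python3 -c "
from h import *
arm()"
```

```text
t 5.05 striker 0.8283 r 0.1122 phi-yaw 0.012 z 0.0703 F rad,tan,z -1.01 -8.57 6.78 Tz [ 0.69 -0.96 -0.13] w 0.153
```

To row units: -0.0015 m / 0.3 = -0.005, -0.001 m / 0.3 = -0.0033, -0.005 rad / 0.7854 = -0.0064.

>>> carry_out(commands=[0,-0.0003,-0.0017,0,-0.0064,0,-0.0003,-0.0033,0,-0.0115,0,-0.0003,-0.005,0,-0.0166,0,-0.0003,-0.005,0,-0.0166,0,-0.0003,-0.005,0,-0.0166])

```text
time: 5.55
tcp_pos: [0.5043, -0.0575, 0.0703]
tool_rot: [[-0.658, 0.753, 0.007], [0.753, 0.658, -0.001], [-0.005, 0.005, -1.0]]
ft_force: [7.0, 4.9, 5.6]
gripper_width: 0.154
grip_force: 58.8
```

```bash
python3 -c "
from h import *
arm()"
```

```text
t 5.55 striker 0.8407 r 0.1122 phi-yaw 0.012 z 0.0703 F rad,tan,z -0.85 -8.53 5.58 Tz [ 0.87 -0.95 -0.05] w 0.154
```

To row units: -0.002 m / 0.3 = -0.0067, -0.0014 m / 0.3 = -0.0047, -0.012 rad / 0.7854 = -0.0153.

>>> carry_out(commands=[0,-0.0003,-0.0023,0,-0.0076,0,-0.0003,-0.0047,0,-0.0153,0,-0.0003,-0.0067,0,-0.0229,0,-0.0003,-0.0067,0,-0.0229,0,-0.0003,-0.0067,0,-0.0229])

```text
time: 6.05
tcp_pos: [0.5023, -0.0593, 0.0703]
tool_rot: [[-0.672, 0.741, 0.006], [0.741, 0.672, -0.001], [-0.005, 0.004, -1.0]]
ft_force: [4.0, 3.7, 7.7]
gripper_width: 0.155
grip_force: 58.9
```

```bash
python3 -c "
from h import *
arm()"
```

```text
t 6.05 striker 0.8641 r 0.1121 phi-yaw 0.007 z 0.0703 F rad,tan,z 0.09 -5.45 7.7 Tz [ 0.44 -0.48  0.04] w 0.155
```

The hook snapped in between 0.841 and 0.864, so the buffer should be at about 0.915 to 0.945.

To row units: -0.004 m / 0.3 = -0.0133, -0.001 m / 0.3 = -0.0033, -0.035 rad / 0.7854 = -0.0446.

>>> carry_out(commands=[0,-0.0003,-0.0033,0,-0.0115,0,-0.0007,-0.0067,0,-0.0229,0,-0.0007,-0.01,0,-0.0344,0,-0.001,-0.0133,0,-0.0446,0,-0.001,-0.0133,0,-0.0446])

```text
time: 6.55
tcp_pos: [0.4994, -0.062, 0.0702]
tool_rot: [[-0.698, 0.716, 0.006], [0.716, 0.698, -0.001], [-0.004, 0.003, -1.0]]
ft_force: [3.3, 3.6, 7.8]
gripper_width: 0.155
grip_force: 59.0
```

```bash
python3 -c "
from h import *
arm()"
```

```text
t 6.55 striker 0.9002 r 0.1121 phi-yaw 0.006 z 0.0702 F rad,tan,z 0.3 -4.88 7.8 Tz [ 0.49 -0.46  0.02] w 0.155
```

To row units: -0.0015 m / 0.3 = -0.005, -0.001 m / 0.3 = -0.0033, -0.004 rad / 0.7854 = -0.0051.

>>> carry_out(commands=[0,0,-0.0017,0,-0.0051,0,-0.0003,-0.0033,0,-0.0115,0,-0.0003,-0.005,0,-0.0166,0,-0.0003,-0.005,0,-0.0166,0,-0.0003,-0.005,0,-0.0166])

```text
time: 7.05
tcp_pos: [0.4981, -0.0633, 0.0702]
tool_rot: [[-0.707, 0.707, 0.005], [0.707, 0.707, -0.001], [-0.004, 0.003, -1.0]]
ft_force: [2.1, 2.3, 9.5]
gripper_width: 0.156
grip_force: 59.1
```

```bash
python3 -c "
from h import *
arm()"
```

```text
t 7.05 striker 0.9156 r 0.1121 phi-yaw 0.003 z 0.0702 F rad,tan,z 0.17 -3.13 9.53 Tz [ 0.39 -0.21  0.08] w 0.156
```

To row units: -0.0015 m / 0.3 = -0.005, -0.001 m / 0.3 = -0.0033, -0.004 rad / 0.7854 = -0.0051.

>>> carry_out(commands=[0,0,-0.0017,0,-0.0051,0,-0.0003,-0.0033,0,-0.0115,0,-0.0003,-0.005,0,-0.0166,0,-0.0003,-0.005,0,-0.0166,0,-0.0003,-0.005,0,-0.0166])

```text
time: 7.55
tcp_pos: [0.4968, -0.0647, 0.0702]
tool_rot: [[-0.716, 0.698, 0.004], [0.698, 0.716, -0.002], [-0.004, 0.002, -1.0]]
ft_force: [0.7, 0.1, 9.8]
gripper_width: 0.151
grip_force: 59.2
```

```bash
python3 -c "
from h import *
arm()"
```

```text
t 7.55 striker 0.9328 r 0.1121 phi-yaw -0.001 z 0.0702 F rad,tan,z -0.41 -0.55 9.76 Tz [0.02 0.03 0.11] w 0.151
```

>>> carry_out(commands=[0,0,0,0,0,0,0,0,0,0,0,0,0,0,0])

```text
time: 7.85
tcp_pos: [0.4968, -0.0647, 0.0702]
tool_rot: [[-0.716, 0.698, 0.004], [0.698, 0.716, -0.002], [-0.004, 0.002, -1.0]]
ft_force: [-0.1, 0.4, 9.5]
gripper_width: 0.149
grip_force: 59.2
```

```bash
python3 -c "
from h import *
arm()
f=grab('scene');a=cv2.resize(f['img'][190:310,215:335],None,fx=4.6,fy=4.6,interpolation=cv2.INTER_CUBIC)
w=grab('wrist')
b=w['img'][60:360,:]
o=np.zeros((552,800,3),np.uint8);o[:552,:552]=a[:552,:552]
cv2.imwrite('pics/s2.png',o[:,:552]);cv2.imwrite('pics/w2.png',w['img'])
arm()"
```

```text
t 7.85 striker 0.9328 r 0.112 phi-yaw -0.001 z 0.0702 F rad,tan,z 0.3 -0.22 9.54 Tz [0.14 0.06 0.13] w 0.149
t 7.95 striker 0.9329 r 0.1121 phi-yaw -0.001 z 0.0702 F rad,tan,z -0.55 0.22 10.37 Tz [0.1  0.14 0.13] w 0.153
```

View pics/s2.png

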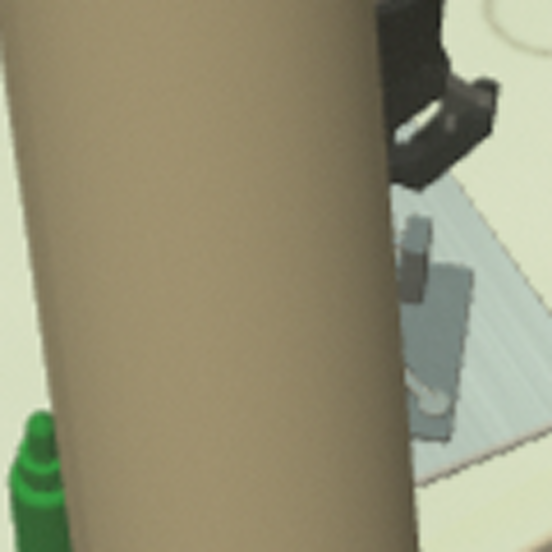

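View pics/w2.png

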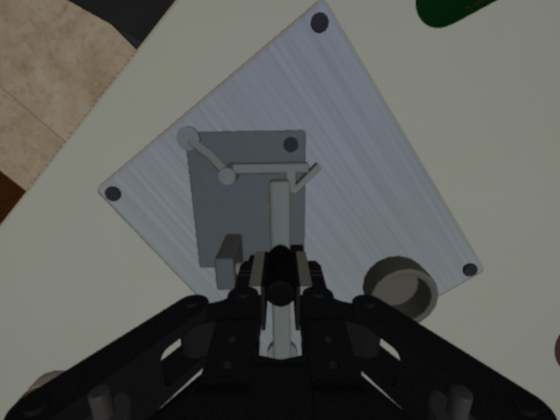

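The wrist view shows the bar end at (280,182) lying just at the hook barb (293,188). The buffer post is at (228,255), so the arm has not reached the buffer yet. The drop in force fits the hook nose sliding in behind the bar. I'll continue in small steps.

To row units: -0.0015 m / 0.3 = -0.005, -0.001 m / 0.3 = -0.0033, -0.013 rad / 0.7854 = -0.0166.

>>> carry_out(commands=[0,0,-0.0017,0,-0.0051,0,-0.0003,-0.0033,0,-0.0115,0,-0.0003,-0.005,0,-0.0166,0,-0.0003,-0.005,0,-0.0166])

```text
time: 8.35
tcp_pos: [0.4962, -0.0653, 0.0702]
tool_rot: [[-0.725, 0.689, 0.005], [0.689, 0.725, -0.001], [-0.004, 0.003, -1.0]]
ft_force: [3.6, 3.3, 9.1]
gripper_width: 0.157
grip_force: 59.2
```

```bash
python3 -c "
from h import *
arm()"
```

```text
t 8.35 striker 0.9408 r 0.112 phi-yaw 0.004 z 0.0702 F rad,tan,z -0.34 -4.88 9.08 Tz [ 0.66 -0.31  0.02] w 0.157
```

To row units: -0.004 m / 0.3 = -0.0133, -0.003 m / 0.3 = -0.01, -0.035 rad / 0.7854 = -0.0446.

>>> carry_out(commands=[0,-0.0003,-0.0033,0,-0.0115,0,-0.0007,-0.0067,0,-0.0229,0,-0.0007,-0.01,0,-0.0344,0,-0.001,-0.0133,0,-0.0446,0,-0.001,-0.0133,0,-0.0446])

```text
time: 8.85
tcp_pos: [0.4935, -0.0683, 0.0702]
tool_rot: [[-0.749, 0.663, 0.005], [0.663, 0.749, -0.0], [-0.004, 0.003, -1.0]]
ft_force: [2.2, 5.5, 10.7]
gripper_width: 0.155
grip_force: 59.2
```

```bash
python3 -c "
from h import *
arm()"
```

```text
t 8.85 striker 0.9763 r 0.112 phi-yaw 0.004 z 0.0702 F rad,tan,z 1.99 -5.59 10.71 Tz [ 0.87 -0.29  0.03] w 0.155
```

To row units: -0.002 m / 0.3 = -0.0067, -0.0014 m / 0.3 = -0.0047, -0.018 rad / 0.7854 = -0.0229.

>>> carry_out(commands=[0,-0.0003,-0.0023,0,-0.0076,0,-0.0003,-0.0047,0,-0.0153,0,-0.0003,-0.0067,0,-0.0229,0,-0.0003,-0.0067,0,-0.0229,0,-0.0003,-0.0067,0,-0.0229])

```text
time: 9.35
tcp_pos: [0.4922, -0.0698, 0.0702]
tool_rot: [[-0.76, 0.649, 0.005], [0.649, 0.76, -0.0], [-0.004, 0.003, -1.0]]
ft_force: [2.4, 4.8, 9.4]
gripper_width: 0.154
grip_force: 59.2
```

```bash
python3 -c "
from h import *
arm()"
```

```text
t 9.35 striker 0.994 r 0.1119 phi-yaw 0.004 z 0.0702 F rad,tan,z 1.3 -5.26 9.37 Tz [ 0.82 -0.26 -0.04] w 0.154
```

To row units: -0.0015 m / 0.3 = -0.005, -0.001 m / 0.3 = -0.0033, -0.004 rad / 0.7854 = -0.0051.

>>> carry_out(commands=[0,0,-0.0017,0,-0.0051,0,-0.0003,-0.0033,0,-0.0115,0,-0.0003,-0.005,0,-0.0166,0,-0.0003,-0.005,0,-0.0166])

```text
time: 9.75
tcp_pos: [0.4913, -0.0709, 0.0702]
tool_rot: [[-0.769, 0.639, 0.005], [0.639, 0.769, -0.0], [-0.004, 0.003, -1.0]]
ft_force: [2.3, 5.1, 10.0]
gripper_width: 0.154
grip_force: 59.3
```

```bash
python3 -c "
from h import *
arm()"
```

```text
t 9.75 striker 1.0074 r 0.1119 phi-yaw 0.004 z 0.0702 F rad,tan,z 1.48 -5.38 10.01 Tz [ 0.89 -0.26  0.03] w 0.154
```

To row units: -0.0015 m / 0.3 = -0.005, -0.001 m / 0.3 = -0.0033, -0.004 rad / 0.7854 = -0.0051.

>>> carry_out(commands=[0,0,-0.0017,0,-0.0051,0,-0.0003,-0.0033,0,-0.0115,0,-0.0003,-0.005,0,-0.0166,0,-0.0003,-0.005,0,-0.0166])

```text
time: 10.15
tcp_pos: [0.4906, -0.0718, 0.0702]
tool_rot: [[-0.777, 0.63, 0.005], [0.63, 0.777, 0.0], [-0.004, 0.004, -1.0]]
ft_force: [3.4, 8.6, 9.8]
gripper_width: 0.151
grip_force: 59.3
```

```bash
python3 -c "
from h import *
arm()"
```

```text
t 10.15 striker 1.0173 r 0.1119 phi-yaw 0.006 z 0.0702 F rad,tan,z 2.83 -8.85 9.78 Tz [ 1.24 -0.44  0.03] w 0.151
```

To row units: -0.0005 m / 0.3 = -0.0017, -0.004 rad / 0.7854 = -0.0051.

>>> carry_out(commands=[0,0,-0.0017,0,-0.0051,0,0,-0.0017,0,-0.0051,0,0,-0.0017,0,-0.0051])

```text
time: 10.45
tcp_pos: [0.4904, -0.072, 0.0702]
tool_rot: [[-0.779, 0.627, 0.005], [0.627, 0.779, 0.001], [-0.004, 0.004, -1.0]]
ft_force: [5.0, 8.1, 10.3]
gripper_width: 0.157
grip_force: 59.3
```

```bash
python3 -c "
from h import *
arm()"
```

```text
t 10.45 striker 1.02 r 0.1119 phi-yaw 0.008 z 0.0702 F rad,tan,z 1.22 -9.4 10.29 Tz [ 1.47 -0.54 -0.1 ] w 0.157
```

The buffer has been met: 4 N over the spring, at 1.02. Now I'll ease it back.

To row units: 0.0062 m / 0.3 = 0.0207, 0.005 m / 0.3 = 0.0167, 0.055 rad / 0.7854 = 0.07.

>>> carry_out(commands=[0,0,0.004,0,0.014,0,-0.0003,0.008,0,0.028,0,-0.0003,0.0123,0,0.042,0,-0.0003,0.0167,0,0.056,0,-0.0003,0.0207,0,0.07])

```text
time: 10.95
tcp_pos: [0.4941, -0.0676, 0.0702]
tool_rot: [[-0.744, 0.669, 0.004], [0.669, 0.744, -0.0], [-0.003, 0.003, -1.0]]
ft_force: [2.8, 6.2, 10.1]
gripper_width: 0.154
grip_force: 59.3
```

```bash
python3 -c "
from h import *
arm()"
```

```text
t 10.95 striker 0.9691 r 0.112 phi-yaw 0.003 z 0.0702 F rad,tan,z 2.14 -6.49 10.08 Tz [ 0.84 -0.23  0.06] w 0.154
```

To row units: 0.0025 m / 0.3 = 0.0083, 0.002 m / 0.3 = 0.0067, 0.022 rad / 0.7854 = 0.028.

>>> carry_out(commands=[0,0,0.0023,0,0.0076,0,0,0.0043,0,0.0153,0,-0.0003,0.0067,0,0.0229,0,-0.0003,0.0083,0,0.028,0,-0.0003,0.0083,0,0.028])

```text
time: 11.45
tcp_pos: [0.4957, -0.0658, 0.0702]
tool_rot: [[-0.729, 0.684, 0.004], [0.684, 0.729, -0.0], [-0.003, 0.003, -1.0]]
ft_force: [1.1, 7.0, 12.1]
gripper_width: 0.153
grip_force: 59.3
```

```bash
python3 -c "
from h import *
arm()"
```

```text
t 11.45 striker 0.9472 r 0.112 phi-yaw 0.004 z 0.0702 F rad,tan,z 4.05 -5.82 12.12 Tz [ 0.84 -0.1  -0.01] w 0.153
```

To row units: 0.0008 m / 0.3 = 0.0027, 0.0004 m / 0.3 = 0.0013, 0.003 rad / 0.7854 = 0.0038.

>>> carry_out(commands=[0,0,0.0013,0,0.0038,0,0,0.0027,0,0.0089,0,0,0.0027,0,0.0089,0,0,0.0027,0,0.0089])

```text
time: 11.85
tcp_pos: [0.4962, -0.0653, 0.0702]
tool_rot: [[-0.724, 0.69, 0.004], [0.69, 0.724, -0.0], [-0.003, 0.003, -1.0]]
ft_force: [0.7, 5.7, 10.9]
gripper_width: 0.155
grip_force: 59.3
```

```bash
python3 -c "
from h import *
arm()"
```

```text
t 11.85 striker 0.9403 r 0.112 phi-yaw 0.004 z 0.0702 F rad,tan,z 3.43 -4.59 10.89 Tz [ 0.89 -0.16  0.01] w 0.155
```

To row units: 0.0006 m / 0.3 = 0.002, 0.0003 m / 0.3 = 0.001, 0.005 rad / 0.7854 = 0.0064.

>>> carry_out(commands=[0,0,0.001,0,0.0038,0,0,0.002,0,0.0064,0,0,0.002,0,0.0064,0,0,0.002,0,0.0064])

```text
time: 12.25
tcp_pos: [0.4966, -0.0648, 0.0702]
tool_rot: [[-0.721, 0.693, 0.004], [0.693, 0.721, -0.0], [-0.003, 0.003, -1.0]]
ft_force: [0.8, 5.8, 10.5]
gripper_width: 0.16
grip_force: 59.3
```

```bash
python3 -c "
from h import *
arm()"
```

```text
t 12.25 striker 0.9352 r 0.112 phi-yaw 0.004 z 0.0702 F rad,tan,z 3.44 -4.72 10.54 Tz [ 0.94 -0.17  0.  ] w 0.16
```

To row units: 0.0006 m / 0.3 = 0.002, 0.0003 m / 0.3 = 0.001, 0.003 rad / 0.7854 = 0.0038.

>>> carry_out(commands=[0,0,0.001,0,0.0038,0,0,0.002,0,0.0064,0,0,0.002,0,0.0064,0,0,0.002,0,0.0064])

```text
time: 12.65
tcp_pos: [0.4967, -0.0647, 0.0702]
tool_rot: [[-0.718, 0.696, 0.003], [0.696, 0.718, -0.001], [-0.003, 0.002, -1.0]]
ft_force: [-0.5, 4.1, 11.8]
gripper_width: 0.152
grip_force: 59.4
```

```bash
python3 -c "
from h import *
arm()"
```

```text
t 12.65 striker 0.9334 r 0.112 phi-yaw 0.001 z 0.0702 F rad,tan,z 3.22 -2.53 11.8 Tz [0.59 0.15 0.08] w 0.152
```

The hook is taking the load: the force is falling and the motion has stalled at 0.933. One more small step to unload fully.

To row units: 0.0004 m / 0.3 = 0.0013, 0.0003 m / 0.3 = 0.001, 0.003 rad / 0.7854 = 0.0038.

>>> carry_out(commands=[0,0.0007,0.0007,0,0.0025,0,0.0013,0.001,0,0.0038,0,0.0013,0.001,0,0.0038,0,0.0013,0.001,0,0.0038])

```text
time: 13.05
tcp_pos: [0.4968, -0.0646, 0.0702]
tool_rot: [[-0.715, 0.699, 0.004], [0.699, 0.716, -0.001], [-0.004, 0.002, -1.0]]
ft_force: [-1.0, 1.1, 10.3]
gripper_width: 0.157
grip_force: 59.3
```

```bash
python3 -c "
from h import *
arm()"
```

```text
t 13.05 striker 0.9327 r 0.1121 phi-yaw -0.001 z 0.0702 F rad,tan,z 1.47 -0.1 10.3 Tz [0.16 0.13 0.12] w 0.157
```

>>> carry_out(commands=[0.22,0,0,0,0,0.22,0,0,0,0,0.22,0,0,0,0,0.22,0,0,0,0])

```text
time: 13.45
tcp_pos: [0.4957, -0.0643, 0.0683]
tool_rot: [[-0.715, 0.699, -0.0], [0.699, 0.715, 0.0], [0.0, -0.0, -1.0]]
ft_force: [0.6, -0.5, 0.1]
gripper_width: 0.22
grip_force: 0.0
```

```bash
python3 -c "
from h import *
arm();go(0,0,0,0)"
```

```text
t 13.45 striker 0.9371 r 0.113 phi-yaw -0.006 z 0.0683 F rad,tan,z -0.77 -0.03 0.13 Tz [ 0.04  0.02 -0.06] w 0.22
t 13.45 tcp [ 0.4957 -0.0643  0.0683] phi 2.368 z-axis [-2.e-04  1.e-04 -1.e+00] F [ 0.6 -0.5  0.1] w 0.22 grip 0.0 -> shift [ 0.3995 -0.3004  0.0684] spin 2.368
```

The arm holds with the fingers free and zero force. I'll open a bit and lift.

To row units: -0.12 m / 0.3 = -0.4, -0.03 m / 0.3 = -0.1.

>>> carry_out(commands=[0.35,0,0,0,0,0.35,0,0,0,0,0.35,0,0,-0.1,0,0.35,0,0,-0.25,0,0.35,0,0,-0.4,0])

```text
time: 13.95
tcp_pos: [0.4953, -0.0642, 0.1896]
tool_rot: [[-0.715, 0.699, -0.001], [0.699, 0.715, 0.001], [0.001, -0.001, -1.0]]
ft_force: [0.5, -0.8, 0.6]
gripper_width: 0.35
grip_force: 0.0
```

```bash
python3 -c "
from h import *
f=grab('wrist');cv2.imwrite('pics/w3.png',f['img']);np.savez('w3.npz',**{k:f[k] for k in ['img','z_map','K','W']})
go(.531,.2095,.19,.6)"
```

```text
t 14.0 tcp [ 0.4981 -0.0651  0.197 ] phi 2.368 z-axis [ 0.0107 -0.0041 -0.9999] F [ 1.1 -1.5  7.5] w 0.346 grip 0.0 -> shift [0.1684 0.2194 0.0062] spin 1.768
```

View pics/w3.png

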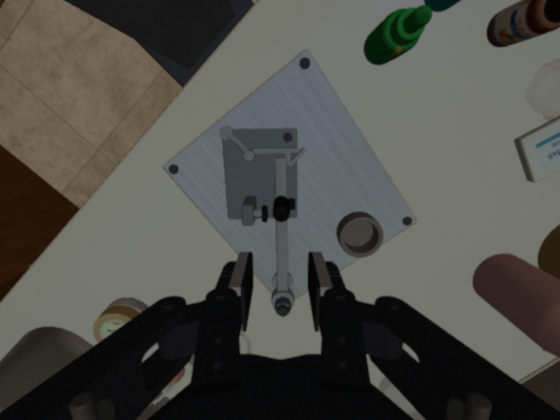

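The view shows the arm at the hook with the bar end near (290,158), a clear gap to the buffer at (265,213), and the pocket free at (360,235). On to the bottle.

To row units: 0.142 m / 0.3 = 0.4733, 0.124 m / 0.3 = 0.4133, 0.74 rad / 0.7854 = 0.9422.

>>> carry_out(commands=[0.6,0.08,0.1033,0,0.1884,0.6,0.16,0.2067,0,0.3769,0.6,0.24,0.31,0,0.5653,0.6,0.32,0.4133,0,0.7538,0.6,0.3667,0.4733,0,0.9422])

```text
time: 14.5
tcp_pos: [0.5162, 0.1164, 0.1881]
tool_rot: [[-0.074, 0.997, -0.0], [0.997, 0.074, 0.0], [0.0, -0.0, -1.0]]
ft_force: [0.7, 0.2, -0.2]
gripper_width: 0.599
grip_force: 0.0
```

```bash
python3 -c "
from h import *
go(.481,.147,.19,.9)"
```

```text
t 14.5 tcp [0.5162 0.1164 0.1881] phi 1.644 z-axis [-1.e-04  3.e-04 -1.e+00] F [ 0.7  0.2 -0.2] w 0.599 grip 0.0 -> shift [ 0.0331 -0.0328 -0.0019] spin 0.744
```

```bash
python3 -c "
from h import *
f=grab('wrist');c=cloud(f);v=f['z_map']>0
n=np.hypot(c[...,0]-.531,c[...,1]-.2095)<.04
for a,b in [(.015,.065),(.08,.099),(.095,.11)]:
  m=v&n&(c[...,2]>a)&(c[...,2]<b);p=c[m];print(a,m.sum(),p.mean(0).round(4),p.min(0).round(4),p.max(0).round(4))
  if a<.02:
    A=np.c_[2*p[:,:2],np.ones(len(p))];x=np.linalg.lstsq(A,(p[:,:2]**2).sum(1),rcond=None)[0];print('circle',x[:2].round(4),np.sqrt(x[2]+x[0]**2+x[1]**2))
go(.531,.2095,.12,.9)"
```

```text
0.015 535 [0.5307 0.2086 0.0585] [0.5167 0.194  0.0184] [0.55   0.2261 0.0649]
circle [0.5335 0.2102] 0.014606881169297245
0.08 155 [0.5326 0.2097 0.0961] [0.5272 0.2039 0.0802] [0.5398 0.2163 0.099 ]
0.095 240 [0.5333 0.2101 0.0988] [0.5274 0.204  0.0951] [0.5398 0.2163 0.1036]
t 14.55 tcp [0.5162 0.1187 0.188 ] phi 1.635 z-axis [-1.0e-04  1.5e-03 -1.0e+00] F [-2.4  1.3 -0.3] w 0.599 grip 0.0 -> shift [0.0895 0.0207 0.0682] spin 0.735
```

To row units: 0.09 m / 0.3 = 0.3, 0.015 m / 0.3 = 0.05, 0.735 rad / 0.7854 = 0.9358.

>>> carry_out(commands=[0.6,0.0667,0.0167,0,0.1872,0.6,0.1333,0.03,0,0.3743,0.6,0.2,0.0467,0.0167,0.5615,0.6,0.26,0.0567,0.0333,0.7487,0.6,0.3,0.0633,0.05,0.9358])

```text
time: 15.05
tcp_pos: [0.5282, 0.2062, 0.1727]
tool_rot: [[0.614, 0.789, -0.0], [0.789, -0.614, 0.0], [-0.0, -0.0, -1.0]]
ft_force: [0.2, 0.8, 0.5]
gripper_width: 0.602
grip_force: 0.0
```

```bash
python3 -c "
from h import *
go(.533,.210,.036,.9)"
```

```text
t 15.05 tcp [0.5282 0.2062 0.1727] phi 0.909 z-axis [-3.e-04  1.e-04 -1.e+00] F [0.2 0.8 0.5] w 0.602 grip 0.0 -> shift [0.0059 0.0015 0.1367] spin 0.009
```

To row units: 0.137 m / 0.3 = 0.4567, 0.005 m / 0.3 = 0.0167.

>>> carry_out(commands=[0.6,0.0167,0.0033,0.0667,0,0.6,0.0167,0.0033,0.1833,0,0.6,0.0167,0.0033,0.3167,0,0.6,0.0167,0.0033,0.4167,0,0.6,0.0167,0.0033,0.4567,0])

```text
time: 15.55
tcp_pos: [0.5307, 0.2082, 0.0334]
tool_rot: [[0.61, 0.792, -0.005], [0.792, -0.61, -0.001], [-0.004, -0.003, -1.0]]
ft_force: [-0.5, 0.5, -0.3]
gripper_width: 0.602
grip_force: 0.0
```

>>> carry_out(commands=[0.45,0,0,0,0,0.3,0,0,0,0,0.2,0,0,0,0,0.2,0,0,0,0,0.2,0,0,0,0])

```text
time: 16.05
tcp_pos: [0.5324, 0.2087, 0.0371]
tool_rot: [[0.611, 0.792, 0.001], [0.792, -0.611, 0.0], [0.001, 0.001, -1.0]]
ft_force: [-0.2, -0.2, -1.5]
gripper_width: 0.358
grip_force: 59.3
```

```bash
python3 -c "
from h import *
go(.533,.210,.036,.9)"
```

```text
t 16.05 tcp [0.5324 0.2087 0.0371] phi 0.914 z-axis [ 1.4e-03  2.0e-04 -1.0e+00] F [-0.2 -0.2 -1.5] w 0.358 grip 59.3 -> shift [ 0.0014 -0.0003  0.0011] spin 0.014
```

To row units: -0.12 m / 0.3 = -0.4, -0.115 m / 0.3 = -0.3833.

>>> carry_out(commands=[0.2,0,0,-0.0333,0,0.2,0,0,-0.1333,0,0.2,0,0,-0.2667,0,0.2,0,0,-0.3833,0,0.2,0,0,-0.4,0])

```text
time: 16.55
tcp_pos: [0.5337, 0.209, 0.1616]
tool_rot: [[0.61, 0.792, 0.009], [0.792, -0.61, 0.001], [0.006, 0.006, -1.0]]
ft_force: [0.8, -0.1, -0.7]
gripper_width: 0.356
grip_force: 59.5
```

```bash
python3 -c "
from h import *
def fit(f,n):
  c=cloud(f);d=np.hypot(c[...,0]-.592,c[...,1]+.033)
  m=(f['z_map']>0)&(d<.04)&(c[...,2]>.0285)&(c[...,2]<.038);p=c[m]
  A=np.c_[2*p[:,:2],np.ones(len(p))];x=np.linalg.lstsq(A,(p[:,:2]**2).sum(1),rcond=None)[0]
  print(n,len(p),'rim circle',x[:2].round(4),np.sqrt(x[2]+x[0]**2+x[1]**2).round(4),'z',np.median(p[:,2]).round(4),'bbox mid',((p.min(0)+p.max(0))/2).round(4))
  fl=c[(f['z_map']>0)&(d<.014)];print('floor z',np.median(fl[:,2]).round(4))
w=dict(np.load('w3.npz'));print(onz(w,360,235,.032)); fit(w,'w3'); fit(grab('top'),'top'); fit(grab('scene'),'scene')
go(.592,-.033,.15,1.437)"
```

```text
[ 0.59016457 -0.03169081  0.032     ]
w3 676 rim circle [ 0.5922 -0.0317] 0.0219 z 0.032 bbox mid [ 0.5928 -0.0317  0.0316]
floor z 0.0125
top 160 rim circle [ 0.5921 -0.0321] 0.0221 z 0.0322 bbox mid [ 0.5921 -0.0319  0.0327]
floor z 0.8192
  return _methods._mean(a, axis=axis, dtype=dtype,
  ret = ret.dtype.type(ret / rcount)
Traceback (most recent call last):
ValueError: zero-size array to reduction operation minimum which has no identity
```

To row units: 0.144 m / 0.3 = 0.48, -0.117 m / 0.3 = -0.39.

>>> carry_out(commands=[0.2,-0.0433,0.0533,0,0,0.2,-0.13,0.16,0,0,0.2,-0.2167,0.2667,0,0,0.2,-0.3033,0.3733,0,0,0.2,-0.39,0.48,0,0])

```text
time: 17.15
tcp_pos: [0.5741, 0.0266, 0.1548]
tool_rot: [[0.61, 0.792, -0.003], [0.792, -0.611, 0.0], [-0.001, -0.003, -1.0]]
ft_force: [0.7, -0.2, -0.3]
gripper_width: 0.354
grip_force: 59.5
```

To row units: 0.049 m / 0.3 = 0.1633, 0.043 m / 0.3 = 0.1433.

>>> carry_out(commands=[0.2,-0.0667,0.0833,0,0,0.2,-0.1167,0.1433,0,0,0.2,-0.13,0.1633,0,0,0.2,-0.13,0.1633,0,0,0.2,-0.13,0.1633,0,0])

```text
time: 17.65
tcp_pos: [0.5892, -0.0317, 0.1557]
tool_rot: [[0.61, 0.792, -0.001], [0.792, -0.61, 0.001], [-0.0, -0.002, -1.0]]
ft_force: [0.1, 0.9, -1.1]
gripper_width: 0.356
grip_force: 59.5
```

```bash
python3 -c "
from h import *
go(.5915,-.0333,.072,.914)"
```

```text
t 17.65 tcp [ 0.5892 -0.0317  0.1557] phi 0.915 z-axis [-1.5e-03  7.0e-04 -1.0e+00] F [ 0.1  0.9 -1.1] w 0.356 grip 59.5 -> shift [0.0002 0.0029 0.0837] spin 0.001
```

To row units: 0.08 m / 0.3 = 0.2667, 0.0025 m / 0.3 = 0.0083.

>>> carry_out(commands=[0.2,0,0.0067,0.0667,0,0.2,0,0.0083,0.1667,0,0.2,0,0.0083,0.2333,0,0.2,0,0.0083,0.2667,0,0.2,0,0.0083,0.2667,0])

```text
time: 18.15
tcp_pos: [0.591, -0.0332, 0.0753]
tool_rot: [[0.61, 0.793, -0.002], [0.793, -0.61, 0.001], [-0.001, -0.002, -1.0]]
ft_force: [0.2, -0.4, -0.5]
gripper_width: 0.357
grip_force: 59.5
```

```bash
python3 -c "
from h import *
go(.5915,-.0333,.05,.914)
f=grab('wrist');c=cloud(f)
w=c[(f['z_map']>0)&(np.hypot(c[...,0]-.592,c[...,1]+.033)<.026)]
for a,b in [(.02,.036),(.042,.07),(.11,.15)]:
  p=w[(w[:,2]>a)&(w[:,2]<b)];print(a,len(p),p.mean(0).round(4) if len(p) else '')
cv2.imwrite('pics/w4.png',f['img'])"
```

```text
t 18.15 tcp [ 0.591  -0.0332  0.0753] phi 0.915 z-axis [-2.3e-03  7.0e-04 -1.0e+00] F [ 0.2 -0.4 -0.5] w 0.357 grip 59.5 -> shift [0.0002 0.0005 0.0253] spin 0.001
0.02 1088 [ 0.6001 -0.0243  0.032 ]
0.042 745 [ 0.6008 -0.0204  0.0575]
0.11 6241 [ 0.597  -0.0263  0.1271]
```

View pics/w4.png

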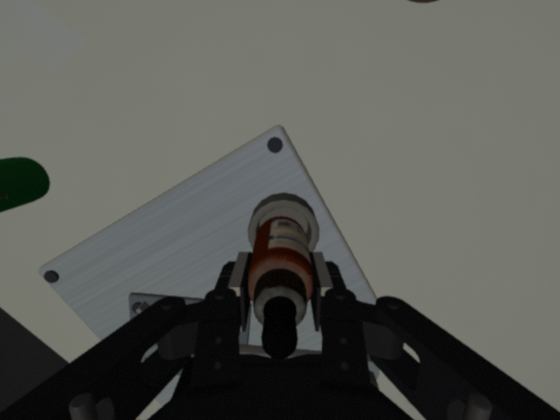

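The bottle base (259–311, centre 285) is centred on the cup (249–319, centre 284). Lowering now.

To row units: 0.015 m / 0.3 = 0.05, 0.012 m / 0.3 = 0.04.

>>> carry_out(commands=[0.2,0,0,0.0133,0,0.2,0,0,0.0267,0,0.2,0,0,0.04,0,0.2,0,0,0.05,0,0.2,0,0,0.05,0])

```text
time: 18.7
tcp_pos: [0.5914, -0.0343, 0.0609]
tool_rot: [[0.611, 0.792, -0.001], [0.792, -0.611, 0.0], [-0.0, -0.001, -1.0]]
ft_force: [0.6, -0.0, -1.0]
gripper_width: 0.356
grip_force: 59.5
```

To row units: 0.0115 m / 0.3 = 0.0383, 0.011 m / 0.3 = 0.0367.

>>> carry_out(commands=[0.2,0,0,0.0133,0,0.2,0,0,0.0267,0,0.2,0,0,0.0367,0,0.2,0,0,0.0383,0,0.2,0,0,0.0383,0])

```text
time: 19.2
tcp_pos: [0.5916, -0.0343, 0.0497]
tool_rot: [[0.611, 0.792, -0.0], [0.792, -0.611, 0.0], [-0.0, -0.0, -1.0]]
ft_force: [0.2, -0.8, -0.9]
gripper_width: 0.356
grip_force: 59.5
```

To row units: 0.0015 m / 0.3 = 0.005, 0.001 m / 0.3 = 0.0033.

>>> carry_out(commands=[0.2,0,0,0.0017,0,0.2,0,0,0.0033,0,0.2,0,0,0.005,0,0.2,0,0,0.005,0])

```text
time: 19.6
tcp_pos: [0.5919, -0.0343, 0.049]
tool_rot: [[0.611, 0.792, 0.001], [0.792, -0.611, -0.0], [0.0, 0.001, -1.0]]
ft_force: [-1.8, 1.0, 5.3]
gripper_width: 0.351
grip_force: 60.0
```

Floor contact came at the predicted height. Releasing.

To row units: -0.01 m / 0.3 = -0.0333.

>>> carry_out(commands=[0.42,0,0,0,0,0.5,0,0,0,0,0.6,0,0,0,0,0.6,0,0,0,0,0.6,0,0,-0.0333,0])

```text
time: 20.1
tcp_pos: [0.591, -0.0341, 0.0575]
tool_rot: [[0.611, 0.792, -0.003], [0.792, -0.611, 0.001], [-0.001, -0.003, -1.0]]
ft_force: [-0.2, 1.4, 0.0]
gripper_width: 0.6
grip_force: 0.0
```

To row units: -0.14 m / 0.3 = -0.4667, -0.12 m / 0.3 = -0.4.

>>> carry_out(commands=[0.6,0,0,-0.1,0,0.6,0,0,-0.2333,0,0.6,0,0,-0.4,0,0.6,-0.1333,0,-0.4667,0,0.6,-0.3,0,-0.4667,0])

```text
time: 20.6
tcp_pos: [0.5377, -0.1058, 0.2024]
tool_rot: [[0.608, 0.794, 0.007], [0.794, -0.608, -0.003], [0.002, 0.008, -1.0]]
ft_force: [0.8, -1.6, -1.2]
gripper_width: 0.604
grip_force: 0.0
```

```bash
python3 -c "
from h import *
go(0,0,0,0)
f=grab('wrist');c=cloud(f);v=f['z_map']>0;d=np.hypot(c[...,0]-.592,c[...,1]+.033)
for a,b in [(.03,.034),(.04,.075),(.105,.12)]:
  p=c[v&(d<.03)&(c[...,2]>a)&(c[...,2]<b)];print(a,len(p),p.mean(0).round(4),p[:,2].max().round(4))
cv2.imwrite('pics/w5.png',f['img'])"
```

```text
t 20.6 tcp [ 0.5377 -0.1058  0.2024] phi 0.917 z-axis [ 0.0074 -0.0031 -1.    ] F [ 0.8 -1.6 -1.2] w 0.604 grip 0.0 -> shift [-0.2434 -0.4927  0.1981] spin 0.917
0.03 754 [ 0.5939 -0.033   0.0324] 0.034
0.04 485 [ 0.5926 -0.0334  0.0725] 0.075
0.105 244 [ 0.593  -0.033   0.1106] 0.1158
```

View pics/w5.png

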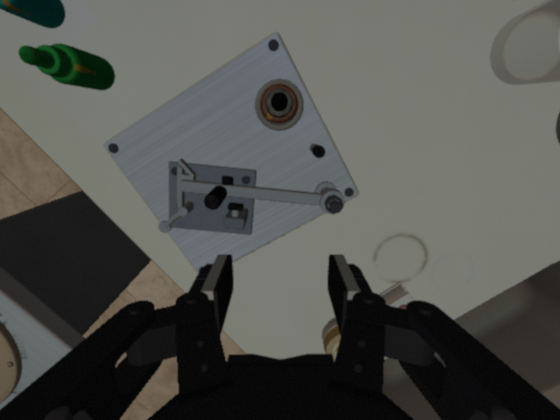

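The bottle stands upright and home in the cup at (279,103), its top at about 0.114 m. The arm is still hooked, with its handle at (215,197). The hand touches nothing, so I'm handing in.

>>> carry_out(commands=[0.6,0,0,0,0,0.6,0,0,0,0,0.6,0,0,0,0])

```text
time: 20.95
tcp_pos: [0.5372, -0.1047, 0.1983]
tool_rot: [[0.61, 0.793, -0.0], [0.793, -0.61, 0.0], [0.0, -0.0, -1.0]]
ft_force: [0.7, 0.7, 0.0]
gripper_width: 0.6
grip_force: 0.0
```

```bash
python3 -c "
from h import *
print(order.sign_off())"
```

```text
the job is handed in; nothing more can be done
None
```

I drew the arm to the buffer (about 4 N over the spring), eased it back onto the catch where it holds cocked, stood the amber bottle fully home in the pocket, touched nothing else that I could see, and handed the job in at 21 s; no verdict was returned.

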